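# Open the dental articulator and hold up its upper half

### The job

The dental articulator on the worktop is latched shut: take its upper frame by the finger grip on its arm, squeeze the spring latch sideways all the way so that its forks let go of the two balls, and lift the upper frame with its plaster cast straight up off the lower frame. Finish while holding it in the gripper, still, level and squarely above the lower frame, raised by 6 to 12 cm so that both casts can be looked at. The lower frame must stay standing where it is, neither carried up nor pushed away, and nothing else on the worktop may be moved.

Things in the scene. Friction and masses are not known exactly. Their poses are not given: they have to be found in the camera images.
- upper_frame: Upper half of the articulator, 0.35 kg: aluminium arm 22 mm wide (top 18 mm below origin), upper plaster cast below it, finger grip on top. Origin: middle of the squeezed finger grip, 27 mm above and within 5 mm of the centre of mass, 130 mm over the worktop when seated. x: to its rear (incisal pin 70 mm to -x, reaching 100 mm down; boxes over the balls 42 mm to +x), y: its left, z: up.
- latch (a joint): Travel of the spring latch (m): 0 shut, 0.0105 at its stop; it grows as the latch tab moves to the upper frame's +y, towards the thumb plate. Its two forks lie under the balls and let go from 0.0085. The spring needs 6 N to start and 10 N at the stop, and shuts the latch when let go; squeeze it to the stop and keep it so.
- latch_tab (a point): Middle of the outer face of the latch tab, the sliding steel plate at the -y side of the grip: 28 mm long in x, 5 thick, from 24 mm below to 12 mm above this point. Take the grip from above, one finger outside each plate; outer faces are 50 mm apart at rest, 40 squeezed. Nothing stands within 25 mm outside or 12 mm fore and aft.
- thumb_plate (a point): Middle of the outer face of the fixed thumb plate at the +y side of the grip, 28 mm long in x, 6 thick, from 24 mm below to 12 mm above this point: the other finger bears here. It lies 20 mm to +y of the upper frame's origin.
- lower_frame: Lower half of the articulator, 0.6 kg, loose on rubber feet: T-shaped aluminium base 142 mm long and 132 wide at the rear, two posts with 18 mm steel balls (50 mm behind and 55 to either side of the origin, 98 up), a small round table for the incisal pin at the front, the lower plaster cast. Origin: under its middle at worktop height; axes as the upper frame's.
- grip_seat (a point): Point of the lower frame (8 mm behind and 130 mm above its origin) at which the upper frame's origin lies when it is seated.
- putty_tub: yellow round tub, 89 mm across, 52 mm high, a bystander in front of the pouch sealer; origin under its middle
- roll_carton: small white carton 60 x 101 x 56 mm, a bystander in front of the pouch sealer; origin under its middle
- tape: black tape dispenser 140 x 52 x 78 mm, a bystander at the left; origin under its middle
- pen_tin: tin with pens, 76 mm across, 142 mm high, a bystander behind the articulator; origin under its middle
- filter_carton: upright carton 60 x 86 x 113 mm, a bystander behind the articulator; origin under its middle
- pouch: flat instrument pouch 165 x 96 mm on the white board at the right, a bystander; origin under its middle
- loupe: black head loupe 109 x 237 x 68 mm on the white board, a bystander; origin under its middle
- pen: ball pen 139 mm long on the worktop at the right front, a bystander; origin under its middle
- spray: trigger spray bottle 275 mm high, a bystander between the pouch sealer (234 mm high, x over 0.49, y -0.21 to 0.23) and the clear drawer tower (616 mm high, x over 0.44, y over 0.39), both fixed: keep the arm clear of them; origin under the bottle's middle

How it is judged:
On the way, in this order (a step that is already met when the one before it is completed fails the run):
1. the latch is squeezed open while the upper frame still sits on the balls (value of joint latch above 0.0085 m and distance between upper_frame and grip_seat below 0.006 m), for 0.05 s.
2. the upper frame is lifted clear of the lower frame (z of upper_frame in the frame of grip_seat above 0.03 m and contact force between upper_frame and lower_frame below 0.05 N), for 0.1 s.
At the end, for the whole second after the job is handed in: The fingers hold the upper frame (over 4 N) 55 to 130 mm above its seat, within 30 mm of it sideways, tilted under 0.17 rad, turned under 0.25 rad against the lower frame, under 20 mm/s and not touching the lower frame, which stands flat on the worktop (z of upper_frame in the frame of grip_seat between 0.055 and 0.13 m and horizontal distance between upper_frame and grip_seat below 0.03 m and angle between the x axis of upper_frame and the x axis of lower_frame, either way round below 0.25 rad and angle between upper_frame's own z axis and vertical below 0.17 rad and linear speed of upper_frame below 0.02 m/s and contact force between the fingers and upper_frame above 4 N and contact force between upper_frame and lower_frame below 0.05 N and height (world z) of lower_frame below 0.004 m and angle between lower_frame's own z axis and vertical below 0.05 rad); the arm keeps its last pose, push and grip.
It fails at once if the lower frame is lifted, tipped or pushed away (more than 12 mm up, 0.15 rad or 35 mm) (height (world z) of lower_frame above 0.012 m or angle between lower_frame's own z axis and vertical above 0.15 rad or distance of lower_frame from where it was at the start of the episode above 0.035 m).
It fails at once if another thing on the worktop is moved by more than 30 mm (distance of any of putty_tub, roll_carton, tape, pen_tin, filter_carton, pouch, loupe, pen, spray from where it was at the start of the episode above 0.03 m).
It also fails if it takes over 38 s, if anything falls off the work surface, if the arm or the gripper's body presses on something with over 40 N, if the wrist force passes 120 N, or if a joint passes its speed limit or range.

### The arm

A 7-joint arm with a two-finger parallel gripper is mounted at the origin on a cart in front of the work surface, level with it; the furniture and walls round the work are solid. World frame = base frame: x ahead of the robot, y to its left, z up, the work surface at z = 0. Lengths are in m, angles in rad, forces in N, time in s.
With the tool pointing down it reaches from about 0.4 to 0.85 m from the base axis. Payload 6.9 kg.
Tool frame: the origin (TCP) lies midway between the tips of the shut fingers; the grasp point (between the pads) lies behind it (ctrl.pinch_z is the z of the grasp point in the tool frame, in m); z points along the fingers, y is the line along which they close (so a half turn about z gives the same grasp; the last joint's range is limited). The gripper opens to 85 mm and grips with 20 to 120 N. Pads are 22 mm wide; open, the fingers measure 114 mm over their backs; the gripper's body (76 mm by 85 mm) begins 54 mm behind the grasp point. The pads swing forward as they close: fully open they stand 13 mm farther back than shut.
Start: joints at [1.397, 0.507, -0.238, 1.5, 0.126, 1.149, -0.155], TCP at [0.172, -0.601, 0.197] pointing down, gripper open.
Joint ranges: [-3.08, 3.08], [-0.24, 2.05], [-1.43, 1.35], [0, 2.5], [-1.52, 4.66], [0.17, 1.96], [-2.89, 2.89]. Speed limits (rad/s): [2.39, 2.39, 3.14, 3.14, 3.14, 3.14, 3.14].

### API

Orientations are given as a unit quaternion [w, x, y, z].
In Python, from station import ctrl, get_state, vision, ticket, models gives the robot as it stands. Calls block until the motion is done:
- ctrl.movep(position, orientation): joint-space move of the TCP to a pose.
- ctrl.movel(position, frame=None, max_speed=0.15): straight line of the TCP; frame=None keeps the orientation; max_speed is the mean speed in m/s.
- ctrl.set_joints(angles): joint-space move.
- ctrl.ungrasp() and ctrl.close_gripper(force=None): open the fingers fully, or close them until they stop; force is the grip in N (None keeps the last).
- ctrl.pause(seconds).
- ctrl.ik(position, orientation): joint angles nearest the present ones, or None.
- get_state(): the state.
- vision.grab_frame(name): name is "scene" or "top"; returns (picture, depth): 480x640x3 uint8, blue, green, red; 480x640 float32, m along the optical axis (not along the pixel's ray), 0 where there is no reading.
- vision.camera_info(name): a dict with "mtx" (3x3 intrinsics, pixels), "R" (3x3) and "t" (3): a world point X has camera coordinates R X + t. Camera axes: x right, y down, z forward; pixel columns grow to the right and rows downward; lengths in m; the calibration is good to about 2 mm. A picture is of the moment at which its call begins. camera_info takes no time and is no camera call.
A pose or a line that the arm cannot do raises ctrl.Unreachable and nothing moves.
- ticket.close_job(): hands the job in; it is judged then, once.
Trained networks look in the newest picture that a camera, given by its name, has taken for a name from the list of things; names that differ only in an ending like _2 or _b are one class to them, and where a whole thing is asked for, a point or a joint stands for the part that bears it (a point fixed in the world has none). Each returns a list of dicts, best first, with "p" (0 to 1); they miss things now and then, are a little off and sometimes report something else, mostly with a low value. They report only what shows in the picture. A call takes as long as a camera call.
- models.recognise(camera, target): "point" ([column, row] in pixels, amid what is visible of it).
- models.masks_of(camera, target): "mask" (480x640 bool, what is visible of it) and "point" ([column, row] in pixels, amid what is visible of it).
The state is a dict: "time": time; "qpos": joint angles; "qd": joint speeds; "tau": joint torques, N m; "tcp_pos": TCP position; "eef_rot": TCP orientation; "contact_force": force on the tool from outside, world axes, zero at the start; "wrist_torque": the same for the moment, N m; "width": finger opening in m; "gripper_force": force on a finger pad.
Only numpy, scipy, OpenCV 4.12 (cv2) and the standard library are available. Lean on these libraries where they do the work, as an engineer would, in place of code of your own. Each camera call takes 0.05 s, during which the arm holds its last target. There are 200 camera calls.

## Working session

There is one attempt and no reset: what is moved stays moved. The work goes in short steps, each a Python script; the robot and the scene stay as the last script left them, time stands still between calls to the robot, and variables do not carry over. Pictures are saved under pics/ and viewed, at most 10 in all, crops included, and the job is handed in when it is done.

```bash
mkdir -p pics; ls; cat > h.py <<'E'
import numpy as np, cv2
from station import ctrl, get_state, vision, ticket, models
def cloud(name, depth, mask):
    c=vision.camera_info(name); K=np.array(c["mtx"]); R=np.array(c["R"]); t=np.array(c["t"])
    v,u=np.nonzero(mask&(depth>0)); z=depth[v,u]
    P=np.linalg.inv(K)@np.vstack([u*z,v*z,z])
    return (R.T@(P-t[:,None])).T, np.c_[u,v]
E
python3 - <<'E'
from h import *
for n in ["scene","top"]:
    im,d=vision.grab_frame(n); cv2.imwrite(f"pics/{n}0.png",im); np.save(f"pics/{n}0.npy",d)
    for k in ["upper_frame","latch_tab","thumb_plate","lower_frame"]:
        r=models.recognise(n,k); print(n,k,[(np.round(x["point"]),round(x["p"],2)) for x in r[:3]])
        m=models.masks_of(n,k)
        if m:
            np.save(f"pics/{n}_{k}.npy",m[0]["mask"])
            P,_=cloud(n,d,m[0]["mask"]); print(len(P),np.percentile(P,[2,50,98],axis=0).round(3).tolist())
print(get_state()["time"], ctrl.pinch_z)
E
```

```text
pics
scene upper_frame [(array([349., 278.]), 0.66), (array([340., 310.]), 0.22)]
968 [[0.397, -0.329, 0.057], [0.46, -0.295, 0.112], [0.537, -0.242, 0.143]]
scene latch_tab [(array([360., 278.]), 0.61)]
118 [[0.453, -0.331, 0.107], [0.468, -0.326, 0.124], [0.499, -0.31, 0.144]]
scene thumb_plate [(array([346., 277.]), 0.85), (array([223., 249.]), 0.68)]
1048 [[0.395, -0.329, 0.052], [0.459, -0.294, 0.112], [0.537, -0.241, 0.142]]
scene lower_frame [(array([335., 308.]), 0.6)]
437 [[0.39, -0.325, 0.011], [0.433, -0.295, 0.023], [0.492, -0.266, 0.063]]
top upper_frame [(array([378., 225.]), 0.92), (array([246., 301.]), 0.46)]
995 [[0.396, -0.363, 0.004], [0.484, -0.292, 0.112], [0.54, -0.24, 0.139]]
top latch_tab [(array([361., 156.]), 0.51)]
7 [[0.464, -0.324, 0.11], [0.47, -0.322, 0.131], [0.478, -0.321, 0.143]]
top thumb_plate [(array([380., 226.]), 0.8)]
1071 [[0.396, -0.364, 0.002], [0.487, -0.293, 0.112], [0.542, -0.239, 0.14]]
top lower_frame [(array([371., 243.]), 0.97)]
263 [[0.391, -0.359, 0.01], [0.492, -0.274, 0.02], [0.524, -0.241, 0.047]]
0.9 -0.0187
```

```bash
python3 - <<'E'
from h import *
s=cv2.imread("pics/scene0.png"); t=cv2.imread("pics/top0.png")
a=cv2.resize(s[220:340,270:420],(800,600),interpolation=cv2.INTER_CUBIC); cv2.imwrite("pics/a.png",cv2.resize(a,(750,600)))
b=t[170:290,310:460]; cv2.imwrite("pics/b.png",cv2.resize(b,(750,600),interpolation=cv2.INTER_CUBIC))
d=np.load("pics/top0.npy"); M=np.zeros(d.shape,bool); M[150:310,290:480]=1
P,uv=cloud("top",d,M)
for lo,hi in[(.128,.15),(.105,.12)]:
    k=(P[:,2]>lo)&(P[:,2]<hi)&(abs(P[:,0]-.47)<.1)&(abs(P[:,1]+.29)<.1); Q=P[k]
    print(lo,len(Q),uv[k].min(0),uv[k].max(0))
    G=np.zeros((30,30),int)
    print(cv2.minAreaRect(Q[:,:2].astype(np.float32)), np.median(Q,0).round(4))
    if lo>.12:
        for q,w in zip(Q,uv[k]): print(w,q.round(3), end=";")
        print()
E
```

```text
0.128 51 [371 222] [390 252]
((0.4405341148376465, -0.2945311665534973), (0.05341176316142082, 0.08420725166797638), 77.62592315673828) [ 0.4693 -0.2821  0.1386]
[387 222] [ 0.477 -0.324  0.137];[388 222] [ 0.476 -0.327  0.136];[387 223] [ 0.475 -0.323  0.134];[388 223] [ 0.473 -0.325  0.141];[372 224] [ 0.486 -0.28   0.143];[373 224] [ 0.486 -0.284  0.139];[387 224] [ 0.473 -0.322  0.132];[388 224] [ 0.47  -0.323  0.141];[389 224] [ 0.471 -0.329  0.129];[372 225] [ 0.484 -0.279  0.141];[373 225] [ 0.481 -0.281  0.147];[387 225] [ 0.47  -0.322  0.131];[388 225] [ 0.468 -0.323  0.138];[389 225] [ 0.466 -0.325  0.14 ];[371 226] [ 0.483 -0.277  0.135];[372 226] [ 0.481 -0.278  0.143];[373 226] [ 0.481 -0.282  0.137];[388 226] [ 0.464 -0.321  0.144];[389 226] [ 0.463 -0.323  0.143];[372 227] [ 0.477 -0.276  0.145];[373 227] [ 0.477 -0.28   0.141];[374 227] [ 0.476 -0.282  0.143];[388 227] [ 0.461 -0.32   0.142];[389 227] [ 0.461 -0.323  0.14 ];[372 228] [ 0.477 -0.277  0.133];[373 228] [ 0.475 -0.279  0.141];[374 228] [ 0.474 -0.282  0.139];[388 228] [ 0.461 -0.32   0.133];[389 228] [ 0.
[... 207 characters left out ...]
3  0.139];[372 230] [ 0.473 -0.276  0.129];[373 230] [ 0.469 -0.276  0.142];[374 230] [ 0.468 -0.279  0.14 ];[388 230] [ 0.455 -0.318  0.132];[389 230] [ 0.453 -0.32   0.139];[372 231] [ 0.469 -0.274  0.13 ];[374 231] [ 0.465 -0.277  0.144];[389 231] [ 0.451 -0.32   0.134];[373 232] [ 0.463 -0.274  0.145];[374 232] [ 0.463 -0.278  0.137];[375 232] [ 0.462 -0.28   0.137];[373 233] [ 0.461 -0.274  0.138];[374 233] [ 0.461 -0.277  0.135];[384 251] [ 0.402 -0.284  0.13 ];[383 252] [ 0.401 -0.28   0.13 ];[384 252] [ 0.4   -0.283  0.129];
0.105 618 [352 208] [398 258]
((0.4854545295238495, -0.28082746267318726), (0.1302129626274109, 0.15506158769130707), 50.0916633605957) [ 0.4951 -0.2946  0.1136]
```

View pics/scene0.png

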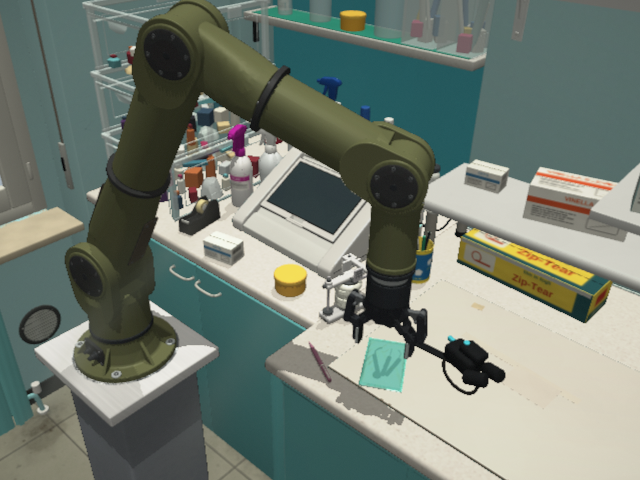

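View pics/top0.png

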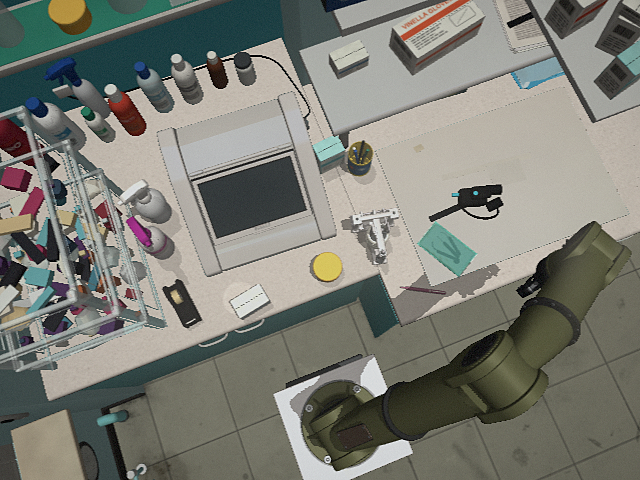

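The scene view shows the articulator at about (345,285), partly behind the gripper. In the top view it is at (377,230), with the crossbar at about row 215 and the pin to the front.

View pics/b.png

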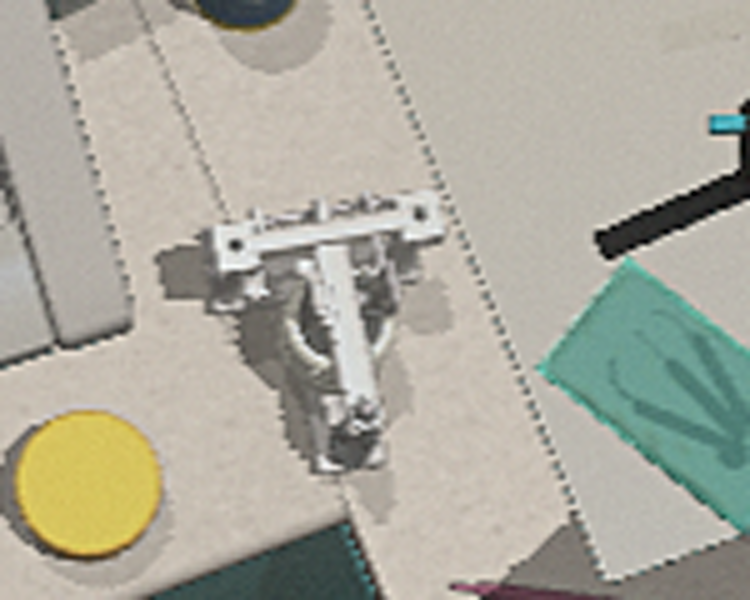

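```bash
python3 - <<'E'
from h import *
d=np.load("pics/top0.npy"); M=np.zeros(d.shape,bool); M[190:270,330:420]=1
P,uv=cloud("top",d,M)
k=(P[:,2]>.095)&(P[:,2]<.16)&(P[:,1]>-.4)&(P[:,1]<-.19)&(P[:,0]<.56)&(P[:,0]>.37); P=P[k]
def fit(Q,c,th): 
    X=np.array([np.cos(th),np.sin(th)]);Y=np.array([-X[1],X[0]]); q=Q[:,:2]-c; return q@X,q@Y
c=np.array([.469,-.2955])
best=[]
for th in np.arange(-.35,-.05,.02):
    x,y=fit(P,c,th); 
    r=[]
    arm=(x>-.06)&(x<-.02)&(abs(y)<.02); 
    bar=(x>.033)&(abs(y)<.075)
    print(round(th,2),"arm med y/slope",np.median(y[arm]).round(4),np.polyfit(x[arm],y[arm],1)[0].round(3),"bar x slope",np.polyfit(y[bar],x[bar],1).round(4),"bar y ext",np.percentile(y[bar],[1,99]).round(4),"x ext",np.percentile(x[bar],[1,99]).round(4))
# scene cam hires check of plates
d=np.load("pics/scene0.npy"); M=np.zeros(d.shape,bool); M[230:330,290:420]=1
Q,uv=cloud("scene",d,M); k=(Q[:,2]>.12)&(Q[:,2]<.15)&(abs(Q[:,0]-.47)<.05)&(abs(Q[:,1]+.295)<.05);Q=Q[k]
x,y=fit(Q,c,-.21); print(np.c_[x,y,Q[:,2]][np.argsort(y)].round(3)[::3].tolist())
E
```

```text
-0.35 arm med y/slope -0.0034 0.275 bar x slope [-0.067   0.0458] bar y ext [-0.06    0.0727] x ext [0.0333 0.0659]
-0.33 arm med y/slope -0.0024 0.265 bar x slope [-0.052   0.0456] bar y ext [-0.0609  0.0722] x ext [0.0334 0.0652]
-0.31 arm med y/slope -0.0016 0.241 bar x slope [-0.0414  0.0455] bar y ext [-0.0616  0.0717] x ext [0.0333 0.0647]
-0.29 arm med y/slope -0.0017 0.178 bar x slope [-0.0309  0.0455] bar y ext [-0.0624  0.0717] x ext [0.0333 0.0647]
-0.27 arm med y/slope -0.0011 0.117 bar x slope [-0.0266  0.0456] bar y ext [-0.0632  0.0708] x ext [0.0334 0.0646]
-0.25 arm med y/slope -0.0005 0.096 bar x slope [-0.0162  0.0456] bar y ext [-0.0638  0.0699] x ext [0.0336 0.0648]
-0.23 arm med y/slope 0.0002 0.075 bar x slope [-0.0073  0.0457] bar y ext [-0.0646  0.0691] x ext [0.0334 0.0648]
-0.21 arm med y/slope 0.001 0.055 bar x slope [0.0028 0.0456] bar y ext [-0.0656  0.0682] x ext [0.0335 0.0652]
-0.19 arm med y/slope 0.0014 -0.02 bar x slope [0.0173 0.0456] bar y ext [-0.0666  0.0673] x ext [0.0336 0.0649]
-0.17 arm med y/slope 0.0023 -0.037 bar x slope [0.0268 0.0456] 
[... 1327 characters left out ...]
1, 0.125], [-0.006, 0.011, 0.126], [0.01, 0.011, 0.135], [0.008, 0.011, 0.13], [0.004, 0.012, 0.137], [0.008, 0.012, 0.141], [-0.01, 0.012, 0.121], [0.002, 0.013, 0.131], [0.009, 0.013, 0.138], [0.015, 0.013, 0.135], [0.012, 0.014, 0.142], [-0.01, 0.014, 0.144], [0.007, 0.014, 0.129], [-0.003, 0.014, 0.132], [0.007, 0.015, 0.131], [0.0, 0.015, 0.143], [0.004, 0.015, 0.144], [-0.002, 0.015, 0.134], [-0.011, 0.016, 0.129], [0.008, 0.016, 0.136], [-0.005, 0.016, 0.144], [0.003, 0.017, 0.126], [0.016, 0.017, 0.127], [0.006, 0.017, 0.121], [0.006, 0.017, 0.136], [0.009, 0.018, 0.144], [0.014, 0.018, 0.127], [-0.007, 0.021, 0.13], [0.047, 0.023, 0.12], [0.044, 0.035, 0.121], [0.027, 0.042, 0.124]]
```

View pics/a.png

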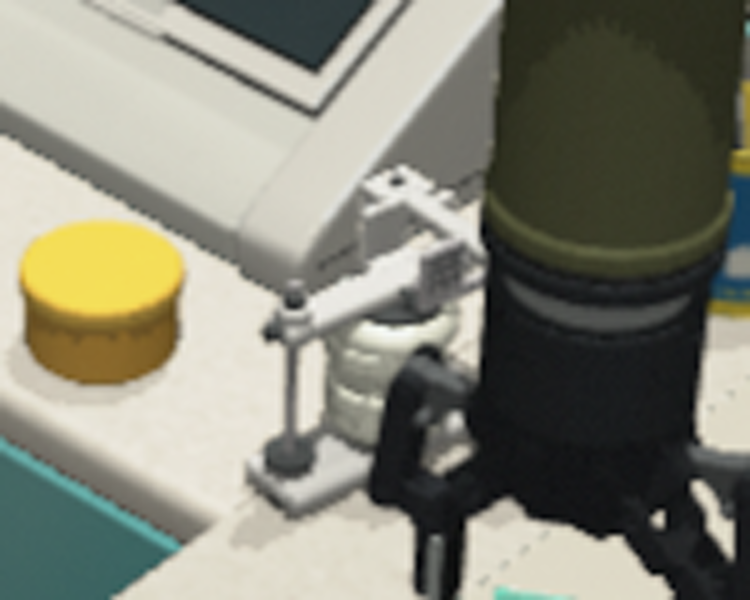

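```bash
cat >> h.py <<'E'
from scipy.spatial.transform import Rotation as Rn
TH=-0.20; C=np.array([.472,-.296])
def quat(s=1,th=TH):
    y=s*np.array([-np.sin(th),np.cos(th),0]); z=np.array([0,0,-1.]); x=np.cross(y,z)
    q=Rn.from_matrix(np.c_[x,y,z]).as_quat(); return [q[3],*q[:3]]
E
python3 - <<'E'
from h import *
s=get_state(); print(np.round(s["eef_rot"],3),np.round(s["tcp_pos"],3))
for sg in(1,-1):
    for z in(.27,.108):
        q=ctrl.ik([*C,z],quat(sg)); print(sg,z,None if q is None else np.round(q,3))
E
```

```text
[0.    0.99  0.139 0.   ] [ 0.172 -0.601  0.197]
1 0.27 [ 1.129  0.468 -0.976  1.549  0.394  1.335  1.481]
1 0.108 [ 1.073  0.617 -0.896  1.801  0.565  1.003  1.32 ]
-1 0.27 [ 0.695  0.351 -0.262  1.555  0.094  1.248 -1.352]
-1 0.108 [ 0.648  0.491 -0.197  1.806  0.123  0.857 -1.378]
```

```bash
python3 - <<'E'
from h import *
ctrl.ungrasp()
s=get_state(); p=np.array(s["tcp_pos"]); ctrl.movel([p[0],p[1],.28])
ctrl.movep([*C,.27],quat(-1))
s=get_state(); print(s["time"],np.round(s["tcp_pos"],4),s["width"],np.round(s["contact_force"],2))
im,d=vision.grab_frame("scene"); np.save("pics/scene1.npy",d)
cv2.imwrite("pics/c.png",cv2.resize(im[180:340,240:440],(750,600),interpolation=cv2.INTER_CUBIC))
M=np.zeros(d.shape,bool); M[230:330,290:420]=1
Q,uv=cloud("scene",d,M); k=(Q[:,2]>.11)&(Q[:,2]<.15)&(abs(Q[:,0]-.47)<.06)&(abs(Q[:,1]+.295)<.06);Q=Q[k]
X=np.array([np.cos(TH),np.sin(TH)]);Y=np.array([-X[1],X[0]]);q=Q[:,:2]-C;x,y=q@X,q@Y
for lo,hi in[(-.04,-.02),(.008,.022)]:
    m=(y>lo)&(y<hi)&(abs(x)<.03)&(Q[:,2]>.12); print(m.sum(),np.percentile(x[m],[3,50,97]).round(4),np.percentile(y[m],[10,50,90]).round(4),np.polyfit(x[m],y[m],1).round(3))
E
```

```text
3.4 [ 0.4713 -0.2972  0.2697] 0.08566875710940501 [ 0.43 -0.06  0.2 ]
81 [-0.0116  0.0009  0.0152] [-0.0323 -0.0298 -0.0264] [-0.033 -0.03 ]
84 [-0.0124 -0.0005  0.0142] [0.0111 0.0145 0.018 ] [-0.007  0.015]
```

View pics/c.png

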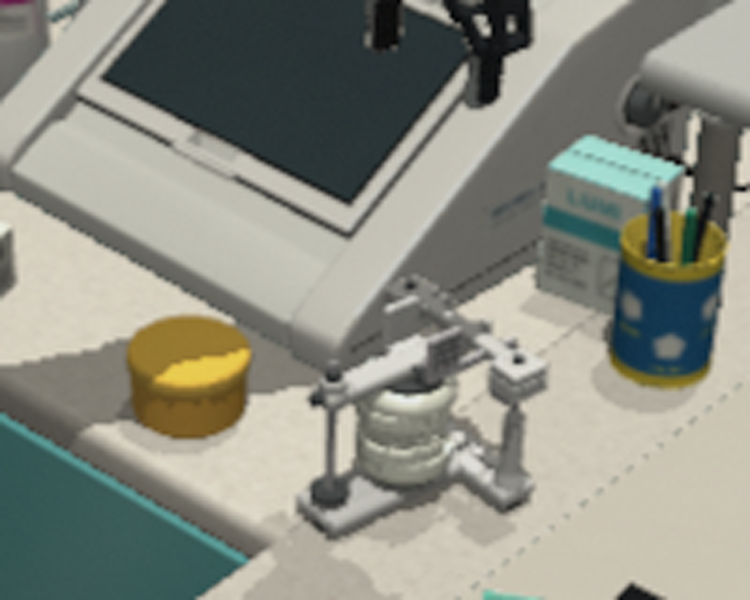

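The articulator is fully visible at the crop centre, and the open fingers are above it at (430,50). The plate positions match my estimate to about 1 mm, so I'm descending.

```bash
python3 - <<'E'
from h import *
ctrl.movel([*C,.165],max_speed=.12)
s=get_state(); f0=np.array(s["contact_force"])
ctrl.movel([*C,.108],max_speed=.05)
s=get_state(); print(s["time"],np.round(s["tcp_pos"],4),np.round(f0,2),np.round(s["contact_force"],2))
ctrl.close_gripper(force=40); ctrl.pause(.3)
s=get_state(); print(s["time"],np.round(s["tcp_pos"],4),s["width"],s["gripper_force"],np.round(s["contact_force"],2),np.round(s["wrist_torque"],2))
im,d=vision.grab_frame("scene")
cv2.imwrite("pics/d.png",cv2.resize(im[220:340,290:440],(750,600),interpolation=cv2.INTER_CUBIC))
E
```

```text
5.7667 [ 0.4722 -0.2961  0.1083] [0.06 0.17 0.55] [-0.16  0.19  0.26]
6.8333 [ 0.472 -0.296  0.108] -0.00013780402775918124 0.0 [ 0.3  -1.13  0.49] [-0.01 -0.08 -0.05]
```

View pics/d.png

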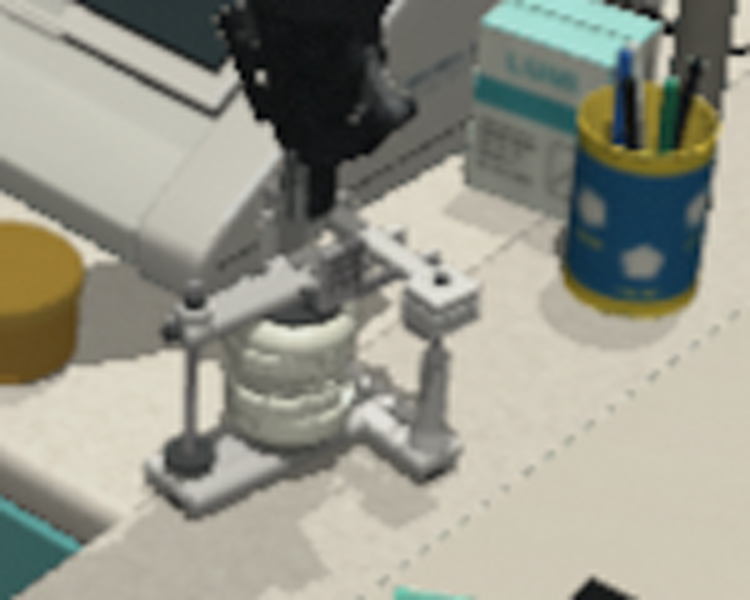

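The fingers closed on nothing. In the picture they are at about (300,210), beyond the arm on its +y side. I'll check where the fingers really are against the depth data.

```bash
python3 - <<'E'
from h import *
s=get_state(); p=np.array(s["tcp_pos"])
for n in["scene","top"]:
    im,d=vision.grab_frame(n); c=vision.camera_info(n); K,R,t=map(np.array,(c["mtx"],c["R"],c["t"]))
    for X in[p,[*C,.13],p+[0,0,.07]]:
        v=K@(R@np.array(X)+t); v[:2]/=v[2]; print(n,np.round(v[:2],1),"depth exp",v[2].round(3),"meas",d[int(round(v[1])),int(round(v[0]))])
    if n=="scene":
        M=np.zeros(d.shape,bool); M[215:275,330:380]=1
        g=im.max(2)<45
        P,uv=cloud(n,d,M&g)
        for lo in np.arange(.1,.26,.02):
            k=(P[:,2]>lo)&(P[:,2]<lo+.02)&(P[:,0]<.6); 
            if k.sum()>3: print(lo.round(2),k.sum(),np.percentile(P[k],[10,50,90],axis=0).round(3).tolist())
        d0=np.load("pics/scene1.npy")
        M=np.zeros(d.shape,bool); M[230:330,290:420]=1
        Q,uv=cloud(n,d,M);k=(Q[:,2]>.115)&(Q[:,2]<.15)&(abs(Q[:,0]-.47)<.08)&(abs(Q[:,1]+.295)<.08)
        X=np.array([np.cos(TH),np.sin(TH)]);Y=np.array([-X[1],X[0]]);q=Q[k][:,:2]-C;x,y=q@X,q@Y;Q=Q[k]
        for lo,hi in[(-.04,-.02),(.008,.022)]:
            m=(y>lo)&(y<hi)&(abs(x)<.03)&(Q[:,2]>.12); print(m.sum(),np.percentile(x[m],[3,50,97]).round(4),np.percentile(y[m],[10,50,90]).round(4))
print(s["qpos"],p,s["eef_rot"],s["width"])
E
```

```text
scene [350.  274.9] depth exp 1.549 meas 1.5379372
scene [350.4 267.6] depth exp 1.537 meas 1.5629036
scene [351.3 251.3] depth exp 1.512 meas 1.4981706
0.14 15 [[0.465, -0.309, 0.153], [0.469, -0.307, 0.157], [0.475, -0.304, 0.159]]
0.16 28 [[0.463, -0.31, 0.165], [0.468, -0.307, 0.169], [0.474, -0.302, 0.175]]
0.18 99 [[0.458, -0.321, 0.186], [0.464, -0.301, 0.194], [0.474, -0.272, 0.199]]
0.2 172 [[0.454, -0.334, 0.202], [0.463, -0.306, 0.211], [0.476, -0.259, 0.217]]
0.22 224 [[0.453, -0.347, 0.222], [0.461, -0.301, 0.23], [0.476, -0.247, 0.238]]
0.24 169 [[0.454, -0.331, 0.242], [0.46, -0.307, 0.249], [0.467, -0.276, 0.257]]
82 [-0.0121 -0.0012  0.015 ] [-0.0321 -0.0293 -0.0265]
62 [-0.0138 -0.0052  0.0119] [0.0114 0.0137 0.0176]
top [377.9 229.5] depth exp 1.642 meas 1.579285
top [378.6 227.6] depth exp 1.62 meas 1.5810745
top [380.1 223.4] depth exp 1.574 meas 1.135112
[ 0.70099507  0.4959612  -0.2778622   1.805272    0.17250902  0.86396544
 -1.42831961] [ 0.47198768 -0.29600184  0.10801452] [-4.88865212e-06  9.95002259e-01 -9.98524148e-02 -8.73761557e-06] 0.000268786852044295
```

```bash
python3 - <<'E'
from h import *
im,d=vision.grab_frame("scene")
cv2.imwrite("pics/e.png",cv2.resize(im[222:297,310:410],(800,600),interpolation=cv2.INTER_LANCZOS4))
M=np.zeros(d.shape,bool); M[222:290,325:385]=1
P,uv=cloud("scene",d,M)
X=np.array([np.cos(TH),np.sin(TH)]);Y=np.array([-X[1],X[0]])
for r in range(240,282,3):
    print(r,[tuple((1000*np.r_[q[:2]@0+ (q[:2]-C)@X,(q[:2]-C)@Y,q[2]]).round().astype(int).tolist()) for q in P[(uv[:,1]==r)&(uv[:,0]>=336)&(uv[:,0]<=370)][::2]])
E
```

```text
Traceback (most recent call last):
ValueError: matmul: Input operand 1 does not have enough dimensions (has 0, gufunc core with signature (n?,k),(k,m?)->(n?,m?) requires 1)
```

View pics/e.png

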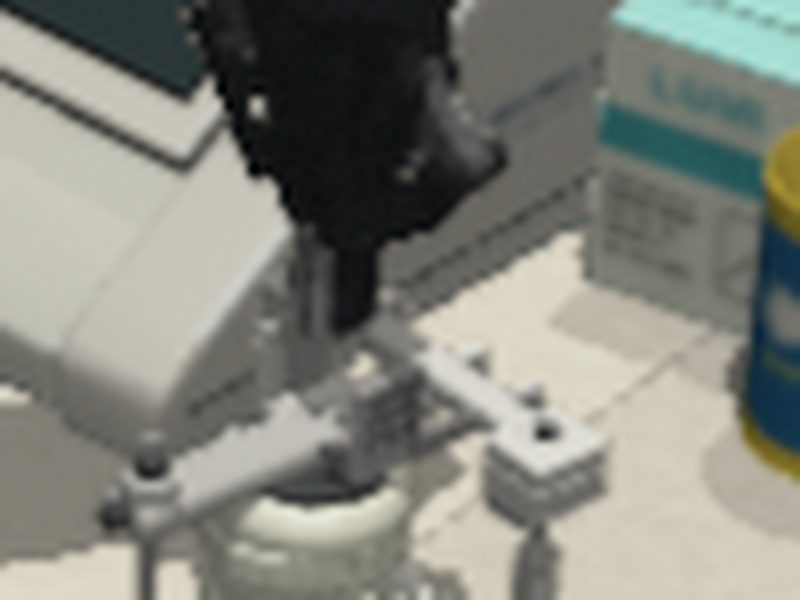

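```bash
python3 - <<'E'
from h import *
im,d=vision.grab_frame("scene")
M=np.zeros(d.shape,bool); M[222:290,325:385]=1
P,uv=cloud("scene",d,M)
X=np.array([np.cos(TH),np.sin(TH)]);Y=np.array([-X[1],X[0]])
for r in range(252,279,2):
    k=(uv[:,1]==r)&(uv[:,0]>=340)&(uv[:,0]<=364); print(r," ".join("%d:%d,%d,%d"%(u[0],*(1000*np.r_[(q[:2]-C)@X,(q[:2]-C)@Y,q[2]])) for q,u in zip(P[k][::2],uv[k][::2])))
print(get_state()["width"],get_state()["time"])
E
```

```text
252 340:77,132,77 342:82,129,77 344:85,125,78 346:-5,12,171 348:-7,2,177 350:-11,-8,184 352:-7,-11,184 354:-5,-16,186 356:-11,-29,195 358:-10,-35,198 360:153,134,48 362:152,125,52 364:169,135,41
254 340:73,127,75 342:78,124,74 344:86,126,71 346:-2,16,162 348:-7,3,170 350:-9,-6,176 352:-6,-9,177 354:-2,-12,177 356:5,-11,174 358:141,129,48 360:146,127,47 362:162,136,37 364:168,134,35
256 340:72,125,70 342:76,122,70 344:32,63,118 346:-1,16,156 348:-7,3,165 350:-9,-6,171 352:-2,-6,168 354:-4,-15,173 356:3,-14,170 358:145,133,38 360:156,137,31 362:161,134,31 364:166,131,31
258 340:70,123,65 342:73,118,66 344:30,61,114 346:-2,15,151 348:-8,1,160 350:-7,-5,164 352:-4,-9,164 354:-1,-13,166 356:5,-12,163 358:61,41,113 360:67,40,110 362:159,131,27 364:176,141,15
260 340:69,121,60 342:29,67,105 344:30,59,108 346:-4,12,147 348:-8,0,155 350:-10,-8,161 352:-5,-9,159 354:0,-11,158 356:2,-15,159 358:48,26,119 360:63,35,108 362:160,132,19 364:176,141,8
262 340:65,116,58 342:29,67,98 344:-11,11,144 346:-1,15,138 348:-11,-3,152 350:-5,-3,150 352:0,-4,148 354:0,-11,152 356:38,23,118 358:41,18,120 360:47
[... 861 characters left out ...]
115 354:-10,-25,135 356:-8,-31,137 358:-1,-30,134 360:3,-31,132 362:13,-27,126 364:34,-13,110
274 340:72,122,12 342:-10,18,105 344:-11,9,110 346:-10,3,112 348:-3,3,109 350:-1,0,111 352:0,-7,114 354:-12,-28,131 356:-11,-34,134 358:1,-27,125 360:2,-33,128 362:7,-35,127 364:137,95,1
276 340:-26,7,111 342:-25,0,114 344:-19,0,112 346:-14,-1,111 348:-13,-7,114 350:-7,-8,112 352:-2,-10,111 354:-9,-25,122 356:-7,-30,125 358:-4,-34,126 360:5,-30,120 362:12,-30,117 364:22,-27,111
278 340:-30,1,110 342:-31,-6,115 344:-29,-11,117 346:-20,-9,112 348:-15,-10,110 350:-5,-6,104 352:-8,-17,112 354:-9,-25,117 356:-8,-31,119 358:0,-29,115 360:6,-29,112 362:13,-29,110 364:124,80,1
-0.00029712253894151265 7.0833
```

The thumb plate's inner face is visible and unobstructed. The finger surfaces end near z = 0.147, just above the plate tops at 0.142, so the fingers shut above the plates and touched nothing. I'll rise and measure the real tip height with the gripper shut and open.

```bash
python3 - <<'E'
from h import *
X=np.array([np.cos(TH),np.sin(TH)]);Y=np.array([-X[1],X[0]])
ctrl.movel([*C,.19],max_speed=.12)
def meas(tag):
    s=get_state(); im,d=vision.grab_frame("scene")
    M=np.zeros(d.shape,bool); M[150:300,290:430]=1
    P,uv=cloud("scene",d,M); q=P[:,:2]-C; x,y=q@X,q@Y
    k=(P[:,2]>.16)&(abs(x)<.05)&(abs(y)<.075)
    print(tag,np.round(s["tcp_pos"],4),round(s["width"],4))
    for lo in np.arange(.16,.33,.01):
        m=k&(P[:,2]>=lo)&(P[:,2]<lo+.01)
        if m.sum()>1: print(round(lo,2),m.sum(),"x",(1000*np.percentile(x[m],[5,95])).round(),"y",(1000*np.percentile(y[m],[5,50,95])).round())
    return im
a=meas("shut"); ctrl.ungrasp(); b=meas("open")
o=np.hstack([a[190:300,310:400],b[190:300,310:400]]); cv2.imwrite("pics/f.png",cv2.resize(o,(800,489),interpolation=cv2.INTER_CUBIC))
E
```

```text
shut [ 0.4715 -0.2958  0.1893] 0.0001
0.22 8 x [-8.  7.] y [-8. -7. -3.]
0.23 36 x [-11.   5.] y [-13.  -6.   5.]
0.24 44 x [-11.   9.] y [-15.  -7.   6.]
0.25 42 x [-11.   7.] y [-14.  -6.   6.]
0.26 30 x [-11.   0.] y [-13.  -4.  10.]
0.27 88 x [-13.  10.] y [-33.  -8.  29.]
0.28 89 x [-13.  10.] y [-41.  -8.  37.]
0.29 127 x [-15.  10.] y [-48. -12.  45.]
0.3 121 x [-16.   2.] y [-56.  -5.  51.]
0.31 172 x [-16.   9.] y [-61. -20.  55.]
0.32 137 x [-19.   4.] y [-55. -18.  35.]
open [ 0.472 -0.296  0.19 ] 0.0852
0.23 2 x [-3.  8.] y [-41.   0.  41.]
0.24 52 x [-10.  12.] y [-53.  42.  48.]
0.25 69 x [-10.  10.] y [-56. -43.  48.]
0.26 68 x [-10.  10.] y [-56. -44.  47.]
0.27 59 x [-10.   9.] y [-55.  43.  51.]
0.28 74 x [-13.  12.] y [-72. -35.  64.]
0.29 150 x [-13.  11.] y [-74. -40.  70.]
0.3 170 x [-16.  12.] y [-70. -26.  64.]
0.31 168 x [-17.  10.] y [-71. -27.  64.]
0.32 176 x [-18.  11.] y [-71. -21.  63.]
```

View pics/f.png

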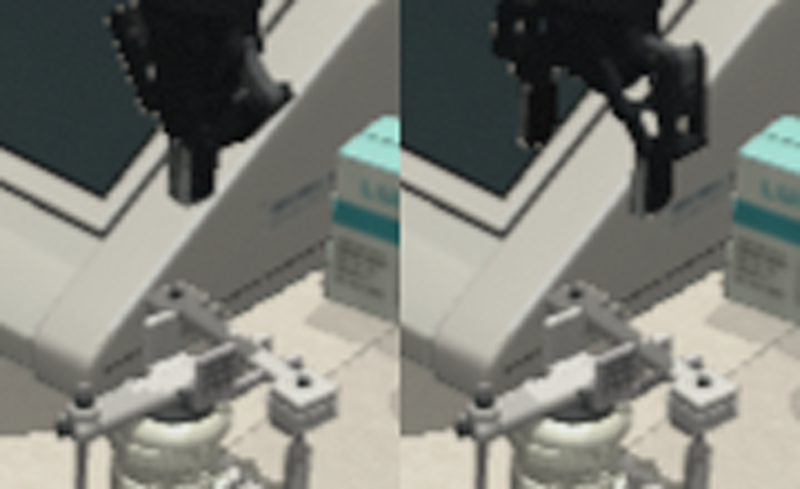

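Picture f shows the shut tips well above the grip, left half at (190,200), and the open fingers straddling it, right half. By depth, the shut tips are at z ≈ 0.226 while the TCP reports 0.190. The true tool is therefore about 36 mm shorter than the reported frame, while sideways it agrees. I'll command z lower by that amount, checking forces on the way down.

```bash
python3 - <<'E'
from h import *
def st(tag):
    s=get_state(); print(tag,round(s["time"],2),np.round(s["tcp_pos"],4),round(s["width"],4),s["gripper_force"],np.round(s["contact_force"],2),np.round(s["wrist_torque"],2)); return s
ctrl.movel([*C,.13],max_speed=.12); st("pre")
for z in(.10,.085,.073):
    ctrl.movel([*C,z],max_speed=.06); s=st(z)
    if abs(s["contact_force"][2])>4: break
else:
    ctrl.close_gripper(force=40); ctrl.pause(.3); st("closed")
E
```

```text
pre 9.45 [ 0.4723 -0.2961  0.1304] 0.0852 0.0 [-0.54 -0.65  0.11] [-0.01 -0.02 -0.06]
0.1 10.1 [ 0.472  -0.2959  0.0999] 0.0857 0.0 [ 0.48 -0.39 -0.76] [0.02 0.01 0.03]
0.085 10.5 [ 0.4717 -0.2958  0.0845] 0.0853 0.0 [ 0.99 -0.27  0.71] [ 0.    0.03 -0.08]
0.073 10.85 [ 0.4717 -0.2958  0.0725] 0.0854 0.0 [-0.38 -0.18 -0.7 ] [-0.02 -0.    0.02]
closed 11.63 [ 0.473  -0.2962  0.0741] 0.0389 41.60984694957733 [ 0.06 -0.8   6.11] [-0.18  0.05  0.19]
```

```bash
python3 - <<'E'
from h import *
def st(tag):
    s=get_state(); print(tag,round(s["time"],2),np.round(s["tcp_pos"],4),round(s["width"],4),round(s["gripper_force"],1),np.round(s["contact_force"],2),np.round(s["wrist_torque"],2)); return s
p=get_state()["tcp_pos"]; x,y=p[0],p[1]
for dz in(.004,.008,.02):
    ctrl.movel([*C,.073+dz],max_speed=.03); ctrl.pause(.1); s=st(dz)
    if s["contact_force"][2]<-6.5: print("heavy"); break
else:
    ctrl.movel([*C,.163],max_speed=.08); ctrl.pause(.5); st("up")
for n in["scene","top"]:
    im,d=vision.grab_frame(n); np.save(f"pics/{n}2.npy",d); cv2.imwrite(f"pics/{n}2.png",im)
im=cv2.imread("pics/scene2.png"); cv2.imwrite("pics/g.png",cv2.resize(im[200:340,270:450],(771,600),interpolation=cv2.INTER_CUBIC))
E
```

```text
0.004 12.02 [ 0.472  -0.2958  0.0768] 0.0393 40.6 [ 0.78  0.89 -3.45] [-0.05 -0.16 -0.01]
0.008 12.4 [ 0.4717 -0.296   0.0809] 0.0387 40.9 [ 0.02  0.48 -4.02] [-0.03 -0.03 -0.03]
0.02 13.05 [ 0.4719 -0.2959  0.0929] 0.0386 40.9 [-0.85 -0.14 -3.12] [0.01 0.   0.04]
up 14.57 [ 0.4719 -0.296   0.1629] 0.0389 40.9 [-0.64 -0.12 -3.23] [ 0.02 -0.03 -0.04]
```

View pics/g.png

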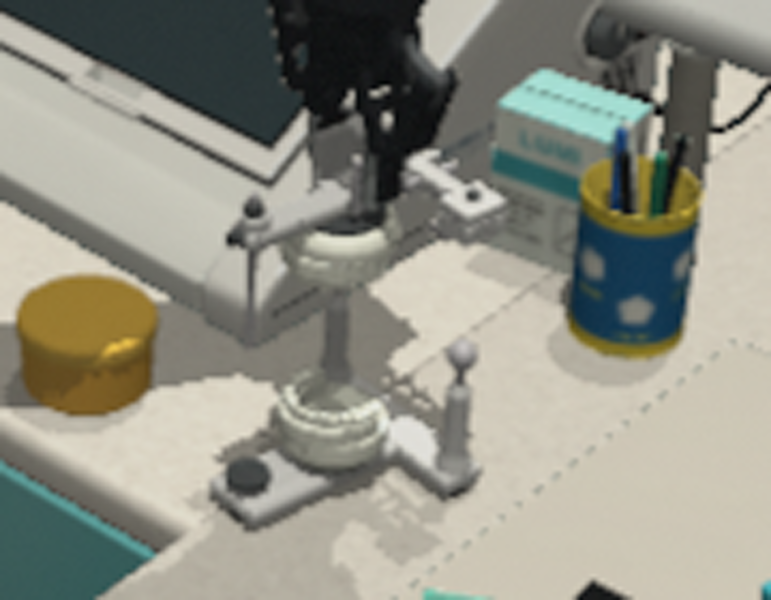

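The upper frame hangs level about 89 mm above the lower frame, in the crop at (320,220). The lower frame still stands on the worktop with its ball free at (460,350). The wrist carries 3.2 N, which matches the upper frame alone.

```bash
python3 -c "
from h import *
print(ticket.close_job())"
```

```text
the job is handed in; nothing more can be done
None
```

The upper frame was unlatched and lifted, and is held still and level about 89 mm above the lower frame, which stayed standing in place; the job is handed in, with no verdict returned. The first grasp closed on nothing because the reported tool position is about 36 mm too low.

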